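Lock the sample-cell clamp

TASK

Close the sample-cell clamp: push its spring plunger down into the housing until it rests on the rubber stop, and while holding it down slide the arched keeper along the plunger's bar, towards the end with the ears, until it is fully home over them, so that the plunger stays trapped when you let go. Work by feel and gently, never loading anything with more than about 40 N, and leave the vial, crucible and beaker where they stand.

Things in the scene. Friction and masses are not known exactly. Their poses are not given: they have to be found in the camera images.
- base_plate: Aluminium base plate of the clamp, fixed to the bench, 100 (x) x 150 (y) x 10 mm; origin at the centre of its underside, z up. On it, centred and square to it, a round column carries a grey housing 62 (x) x 120 (y) x 34 mm with a small round window in its -x face and two guide rails along y on top. The column's height differs from unit to unit by up to 20 mm and is NOT measured.
- bar_mid (a point): Point fixed to the base plate, 101 mm above its underside, on the centre line. When the plunger is down on its rubber stop the flat top of its head lies between 10 mm below and 10 mm above this point, depending on the column. The head is a white smooth, slippery bar along y, 20 mm wide (x), from y = -47 to +39 mm, 27 mm tall. The rail tops, x = 20 to 31 mm either side, lie 7 mm below the pressed head.
- plunger (a joint): Travel of the plunger straight down from rest, m (0 = up). Rest to rubber stop is 7 to 13 mm, different on each unit, so the reading does not tell when it is down. The spring needs 6 to 7 N at rest, 8 to 12 N at the stop; then the rubber adds some 12 N per mm. Two steel ears low on the bar's sides (y = +14 to +36 mm) pass under the keeper only within 2 mm of the stop.
- keeper (a joint): Travel of the keeper towards the plate's +y, m: 0 = open, 0.026 = fully home at its end stop; about 2 N friction, stays where left. A steel yoke: two tines in the guide rails, joined by an upright arch over the bar. From 8 mm of travel the tines pass over the ears if the plunger is down, else they butt against them. After release the spring holds the ears up against the tines.
- arch_face (a point): Centre of the flat -y face of the keeper's arch as it would be at keeper travel 0 (point fixed to the base plate, 2 mm to +y of its centre, some 129 mm high; add the travel along +y). The arch is 42 mm wide (x), 10 mm thick (y); its cross-piece spans 18 to 39 mm above the pressed head's top, so a finger standing on the bar on the arch's -y side meets it squarely.
- vial: Bystander: small glass sample vial with screw cap, 23 mm across, 56 mm tall; origin at the centre of its underside.
- crucible: Bystander: white porcelain crucible with lid, 49 mm across, 49 mm tall; origin at the centre of its underside.
- beaker: Bystander: small beaker, 44 mm across, 58 mm tall; origin at the centre of its underside.
Things that resemble listed ones, but are neither listed nor needed, are in the scene too. What is meant by the part that bears keeper is not green, and is the larger of those in its own colour.

How it is judged:
On the way, in this order (a step that is already met when the one before it is completed fails the run):
1. the plunger is pushed down by hand, the keeper not yet home (value of joint plunger above 0.0035 m and value of joint keeper below 0.02 m), for 0.1 s.
2. the keeper is slid home (value of joint keeper above 0.022 m), for 0.1 s.
At the end, for the whole second after the job is handed in: The keeper is home (travel over 22 of its 26 mm), the plunger is held down by it (over 3.5 mm below its rest position, at rest) with the robot clear (value of joint keeper above 0.022 m and value of joint plunger above 0.0035 m and velocity of joint plunger between -0.005 and 0.005 m/s); the robot touches nothing.
It fails at once if the robot loads anything with more than 40 N (contact force between any of the arm, the fingers and anything else above 40 N).
It fails at once if a bystander is moved more than 20 mm (distance of any of vial, crucible, beaker from where it was at the start of the episode above 0.02 m).
It also fails if it takes over 61 s, if anything falls off the work surface, if the arm or the gripper's body presses on something with over 40 N, if the wrist force passes 120 N, or if a joint passes its speed limit or range.

ROBOT

A 6-joint arm with a two-finger parallel gripper is mounted at the origin on a cart in front of the work surface, level with it; the furniture and walls round the work are solid. World frame = base frame: x ahead of the robot, y to its left, z up, the work surface at z = 0. Lengths are in m, angles in rad, forces in N, time in s.
With the tool pointing down it reaches from about 0.35 to 0.85 m from the base axis. Payload 8.1 kg.
Tool frame: the origin (TCP) lies on the mounting face of the last link; the fingertips stand 186 mm ahead of it and the grasp point (between the pads) lies 167 mm ahead of it; z points along the fingers, y is the line along which they close (so a half turn about z gives the same grasp; the last joint's range is limited). The gripper opens to 93 mm and grips with 3 to 60 N. Pads are 15 mm wide; open, the fingers measure 128 mm over their backs; the gripper's body (75 mm by 188 mm) begins 65 mm behind the grasp point.
Start: joints at [-1.406, 0.13, 1.488, -0, 1.523, -0.085], TCP at [0.148, -0.581, 0.405] pointing down, gripper open.
Joint ranges: [-2.96, 2.96], [-0.89, 2.26], [0.02, 2.5], [-1.34, 4.48], [0, 2.73], [-2.66, 2.66]. Speed limits (rad/s): [2.39, 2.39, 2.79, 3.14, 3.14, 3.14].

INTERFACE

Orientations are given as a rotation vector (axis times angle).
In Python, from plant import * gives the robot as it stands. The module is installed in compiled form; this text tells all that it offers.
- The arm moves only by the tool arm_command, never from a script. Its argument "increments" is a list of rows, each a list of 6 numbers: the shift along the tool's x, y, z in units of 0.2 m (1.0 is 0.2 m), then the turn, a rotation vector about the tool's x, y, z in units of pi rad (1.0 is pi rad). A call has exactly 5 rows; each row is the pose to reach, as a shift and turn from the pose commanded when the call began, along the tool's axes at that moment, turning the shorter way round; what a row does not reach only later rows make up. A row lasts 1/8 s, in which the tool goes at most 62.5 mm and 10.7 degrees, less where a joint would pass 70% of its speed; a pose out of reach is approached as far as the arm can. A call with a number of a shift or a turn outside -1 to 1 is refused whole. A call with a gripper value outside its range is refused whole. "fingers" is the closure, from -1 (fully open) to 1 (shut), set as the call begins (left out, the last holds). The fingers move at their own pace and stop on an object; "force" is the grip in N (left out, the last holds). Time passes only in rows, so rows that repeat a pose let the fingers close, or fill a call up. It gives the time, the measured TCP pose, the force, the opening and the grip force at its end, in the units of the state.
- read_state(): the state, without advancing time (a new reading comes with each control period).
- read_camera(name): name is "scene" or "top" or "wrist"; returns a dict with "image" (384x512x3 uint8, red, green, blue), "fx", "fy", "cx", "cy" (pixels), "T" (4x4, takes a point from camera to world coordinates). Camera axes: x right, y down, z forward; pixel columns grow to the right and rows downward; lengths in m; the calibration is good to about 2 mm. A picture is of the moment at which its call begins. There is no depth.
- close_job(): hands the job in; it is judged then, once.
The state is a dict: "t": time; "q": joint angles; "dq": joint speeds; "joint_torque": joint torques, N m; "tool_pos": TCP position; "orientation": TCP orientation; "force": force on the tool from outside, world axes, zero at the start; "wrist_torque": the same for the moment, N m; "opening": finger opening in m; "gripper_force": force on a finger pad.
Only numpy, scipy, OpenCV 4.12 (cv2) and the standard library are available. Lean on these libraries where they do the work, as an engineer would, in place of code of your own. Each camera call takes 0.05 s, during which the arm holds its last target. There are 200 camera calls.

## Working session

There is one attempt and no reset: what is moved stays moved. The work goes in short steps, Python scripts to look and compute and a tool call to move; the robot and the scene stay as the last step left them, time stands still between calls to the robot, and variables do not carry over. Pictures are saved under pics/ and viewed, at most 10 in all, crops included, and the job is handed in when it is done.

Besides the shell and the picture viewer there is one more tool, called after ">>>" as name([rows], argument=value, ...), one row to a line, values as JSON. arm_command: Moves the arm, as the interface text tells. Shifts and turns lie within -1 to 1; 1 stands for 0.2 m of shift or pi rad of turn. Its arguments: {"type":"object","properties":{"increments":{"type":"array","items":{"type":"array","items":{"type":"number","minimum":-1,"maximum":1}}},"fingers":{"type":"number"},"force":{"type":"number"}},"required":["increments"]}

```bash
mkdir -p pics
python3 - <<'E'
from plant import *
import cv2,numpy as np
s=read_state();print(s)
for n in("scene","top"):
    c=read_camera(n);np.savez(n+".npz",**c);print(n,c["fx"],c["cx"],c["cy"],c["T"].round(3).tolist())
    cv2.imwrite(f"pics/{n}0.png",cv2.resize(c["image"][:,:,::-1],(800,600),interpolation=cv2.INTER_CUBIC))
E
```

```text
{'t': 0.0, 'q': array([-1.40640587e+00,  1.31147477e-01,  1.48928222e+00, -2.40698997e-05,
        1.52299989e+00, -8.54135865e-02]), 'dq': array([ 1.66226992e-04, -8.54174974e-04,  1.41531634e-03,  2.11349925e-05,
        3.57662745e-04,  1.33799168e-03]), 'joint_torque': array([-1.91980573e-03, -5.59846365e+01, -4.91760242e+01,  7.68728298e-02,
        3.55893234e-02, -1.74157681e-04]), 'tool_pos': array([ 0.14829958, -0.58114415,  0.4036937 ]), 'orientation': array([-3.11529877e+00, -3.91145105e-01,  1.51558355e-04]), 'force': array([-0.16594636,  0.75988968, -0.04125457]), 'wrist_torque': array([ 0.02069239, -0.0451259 , -0.00271907]), 'gripper_force': 0.0, 'opening': 0.09257538571053663}
scene 407.2185845492713 252.670912376729 184.4947341736525 [[0.852, -0.307, 0.424, 0.186], [-0.523, -0.535, 0.664, -0.368], [0.023, -0.787, -0.616, 0.644], [0.0, 0.0, 0.0, 1.0]]
top 375.06209762889193 253.23104718686383 195.64225611702193 [[-0.023, -0.984, 0.179, 0.4], [-1.0, 0.018, -0.025, 0.179], [0.022, -0.18, -0.984, 0.924], [0.0, 0.0, 0.0, 1.0]]
```

View pics/scene0.png

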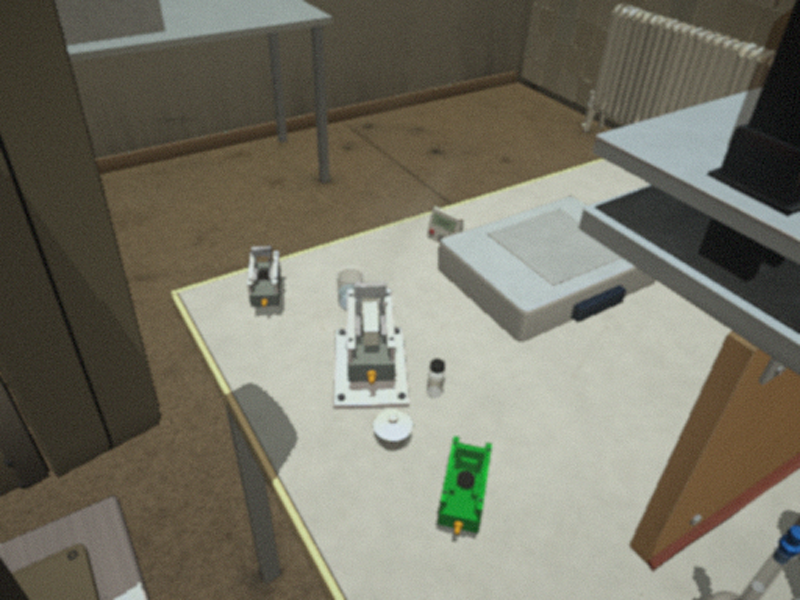

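View pics/top0.png

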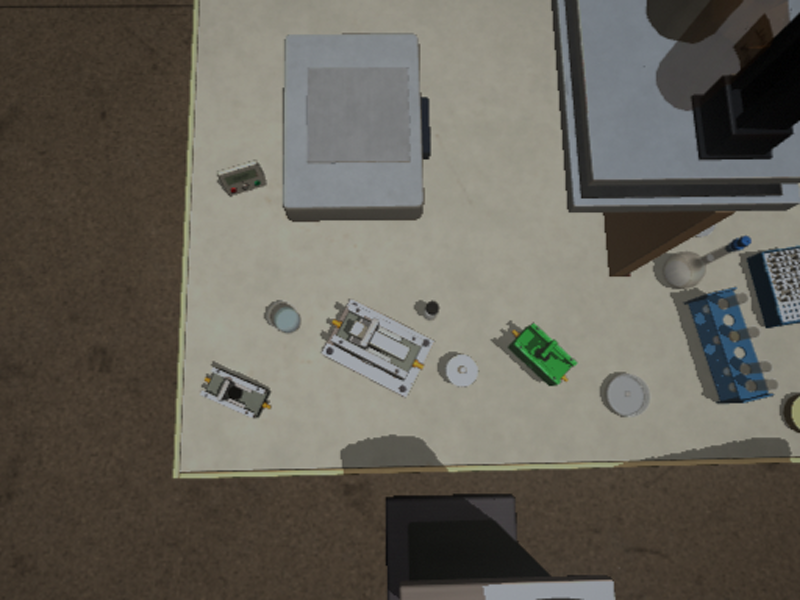

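```bash
cat > h.py <<'E'
import numpy as np,cv2
def load(n): return dict(np.load(n+".npz"))
def ray(c,u,v):
    d=c["T"][:3,:3]@np.array([(u-c["cx"])/c["fx"],(v-c["cy"])/c["fy"],1]);return c["T"][:3,3],d
def onz(c,u,v,z):
    o,d=ray(c,u,v);return (o+d*(z-o[2])/d[2])
def proj(c,p):
    q=np.linalg.inv(c["T"])@np.append(p,1);return np.array([c["fx"]*q[0]/q[2]+c["cx"],c["fy"]*q[1]/q[2]+c["cy"]])
def tri(a,pa,b,pb):
    o1,d1=ray(a,*pa);o2,d2=ray(b,*pb);A=np.stack([d1,-d2],1);s=np.linalg.lstsq(A,o2-o1,rcond=None)[0]
    x,y=o1+d1*s[0],o2+d2*s[1];return (x+y)/2,np.linalg.norm(x-y)
E
python3 - <<'E'
from h import *
t=load("top");s=load("scene")
a=cv2.resize(t["image"][185:260,200:300,::-1],(800,600),interpolation=cv2.INTER_CUBIC)
cv2.imwrite("pics/topcrop.png",a)
b=cv2.resize(s["image"][170:270,200:300,::-1],(600,600),interpolation=cv2.INTER_CUBIC);cv2.imwrite("pics/scrop.png",b)
k=.64
f=lambda c,u,v,z:onz(c,u*k,v*k,z).round(3)
print("plate",f(t,378,347,.01),"shelf z.15/.3/.45",[f(t,570,210,z) for z in(.15,.3,.45)],"panel foot",f(t,612,275,0),f(s,655,568,0),f(s,632,547,0))
print("shelf tri",tri(s,(598*k,140*k),t,(553*k,0)), "bottle",f(t,740,242,.1),"rack",f(t,690,300,.08))
print("tray",f(t,625,395,.05))
E
```

```text
plate [0.501 0.184 0.01 ] shelf z.15/.3/.45 [array([ 0.672, -0.087,  0.15 ]), array([ 0.619, -0.036,  0.3  ]), array([0.567, 0.016, 0.45 ])] panel foot [ 0.613 -0.199  0.   ] [ 0.618 -0.223  0.   ] [ 0.615 -0.194  0.   ]
shelf tri (array([0.74530788, 0.03102205, 0.39289729]), np.float64(0.11505102821543418)) bottle [ 0.636 -0.354  0.1  ] rack [ 0.554 -0.28   0.08 ]
tray [ 0.418 -0.182  0.05 ]
```

View pics/topcrop.png

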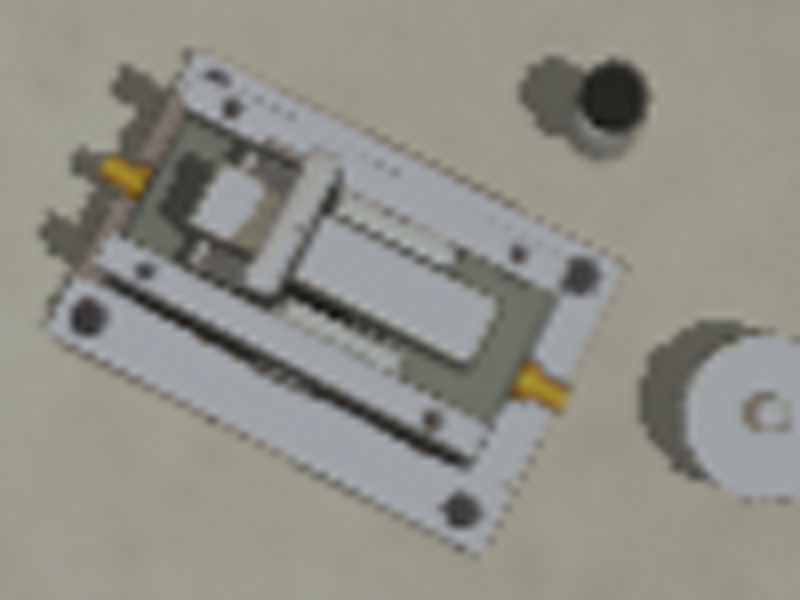

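View pics/scrop.png

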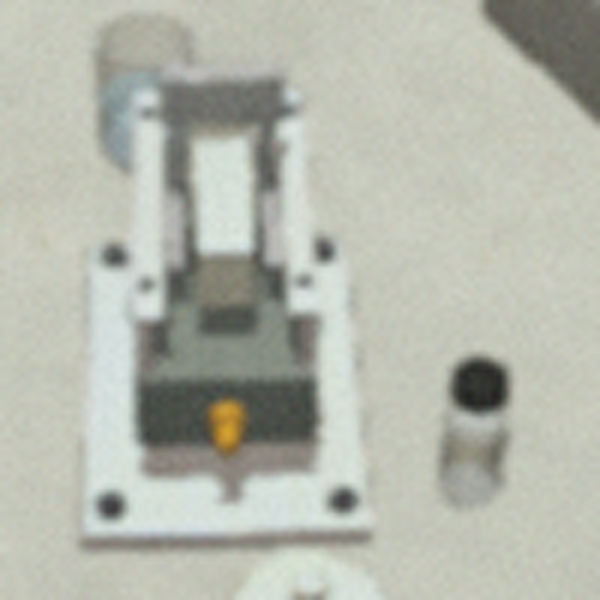

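The candidates are the large grey clamp on its plate at top-view (378,347), a green copy at (540,350) and a small grey one at (235,390). The crop confirms the large grey one. Its arch is at crop (295,225), the long bar part is on the right, and the ears and short part are on the left, so +y points left in the image.

```bash
cat >> h.py <<'E'
def cmd(p,az,s,dz=None):
    "row to reach p with tool y at azimuth az (deg), tool down"
    from scipy.spatial.transform import Rotation as R
    a=np.radians(az);y=np.array([np.cos(a),np.sin(a),0]);z=np.array([0,0,-1.]);M=np.stack([np.cross(y,z),y,z],1)
    C=R.from_rotvec(s["orientation"]).as_matrix()
    sh=C.T@(np.array(p)-s["tool_pos"])/.2;r=R.from_matrix(C.T@M).as_rotvec()/np.pi
    return sh.round(4),r.round(4)
E
python3 - <<'E'
from h import *
t=load("top");s=load("scene")
g=lambda u,v,z:onz(t,200+u/8-.44,185+v/8-.44,z)
P=[g(*q,.01) for q in((190,55),(625,265),(480,552),(48,325))]
for i in range(4):print(P[i].round(4),np.linalg.norm(P[i]-P[(i+1)%4]).round(4))
c=np.mean(P,0);d=(P[0]+P[3]-P[1]-P[2])/2;yh=d/np.linalg.norm(d);az=np.degrees(np.arctan2(d[1],d[0]));x=P[1]+P[2]*0-P[2]
print("centre",c,"az y",az,"az x",np.degrees(np.arctan2(x[1],x[0])), (P[0]-P[3]))
h=lambda u,v:onz(s,200+u/6-.42,170+v/6-.42,.01)
Q=[h(85,535),h(370,535)];print("scene corners",Q)
# bar -y end, top, at rest z~.111
b=(g(497,298,.111)+g(465,362,.111))/2;print("bar end rel plate y",(b-c)@yh, (b-c)@np.array([yh[1],-yh[0],0]))
E
```

```text
[0.5785 0.229  0.01  ] 0.1492
[0.5104 0.0963 0.01  ] 0.0979
[0.4244 0.1431 0.01  ] 0.1481
[0.4956 0.2729 0.01  ] 0.0938
centre [0.5022066  0.18533267 0.01      ] az y 62.055799778335306 az x -28.501943320615606 [ 0.08295117 -0.04385204  0.        ]
scene corners [array([0.42518832, 0.14425505, 0.01      ]), array([0.5090623 , 0.09514436, 0.01      ])]
bar end rel plate y -0.04527232102695381 0.0003325846248448126
```

Run:
```python
from plant import *
from h import *
from scipy.spatial.transform import Rotation as R
s=read_state()
W=[((.27,-.43,.405),-45),((.41,-.21,.405),0),((.45,.0,.405),40),((.4917,.1656,.36),62)]
for p,a in W:
    print(cmd(p,a,s))
    r=np.radians(a);y=np.array([np.cos(r),np.sin(r),0]);z=np.array([0,0,-1.])
    s={"tool_pos":np.array(p),"orientation":R.from_matrix(np.stack([np.cross(y,z),y,z],1)).as_rotvec()}
```

```text
(array([ 0.7764, -0.582 , -0.005 ]), array([-0.0005, -0.0002, -0.1705]))
(array([ 1.2728, -0.2828, -0.    ]), array([ 0.  ,  0.  , -0.25]))
(array([ 1.05,  0.2 , -0.  ]), array([ 0.    ,  0.    , -0.2222]))
(array([0.5003, 0.6919, 0.225 ]), array([ 0.    ,  0.    , -0.1222]))
```

>>> arm_command([
  [0.16,-0.12,0,0,0,-0.035],
  [0.32,-0.24,0,0,0,-0.07],
  [0.48,-0.36,0,0,0,-0.105],
  [0.64,-0.48,0,0,0,-0.14],
  [0.78,-0.58,0,0,0,-0.17],
], fingers=1, force=20)

```text
t: 0.72
tool_pos: [0.2715, -0.4291, 0.4043]
orientation: [-2.9, -1.205, -0.0]
force: [0.4, 0.2, -0.7]
opening: 0.0476
gripper_force: 0.0
```

>>> arm_command([
  [0.2,-0.04,0,0,0,-0.05],
  [0.4,-0.09,0,0,0,-0.1],
  [0.6,-0.13,0,0,0,-0.15],
  [0.8,-0.18,0,0,0,-0.2],
  [1,-0.22,0,0,0,-0.25],
])

```text
t: 1.35
tool_pos: [0.3818, -0.2567, 0.4044]
orientation: [-2.217, -2.225, 0.0]
force: [0.6, 0.0, 0.4]
opening: 0.0014
gripper_force: 0.0
```

Run:
```python
from plant import *
from h import *
s=read_state();print(s["t"],s["tool_pos"],s["q"],s["opening"],s["force"])
print(cmd((.45,.0,.405),40,s))
```

```text
1.35 [ 0.38178993 -0.25673112  0.40440885] [-7.03510238e-01 -2.57049368e-01  1.85990538e+00  1.20490098e-05
  1.53916873e+00 -7.07023630e-01] 0.0014051213298210317 [0.58285207 0.02119287 0.36311025]
(array([ 1.2825,  0.3456, -0.0027]), array([-1.000e-04, -1.000e-04, -2.211e-01]))
```

>>> arm_command([
  [0.2,0.05,0,0,0,-0.045],
  [0.4,0.11,0,0,0,-0.09],
  [0.6,0.16,0,0,0,-0.135],
  [0.8,0.22,0,0,0,-0.18],
  [1,0.27,0,0,0,-0.22],
])

```text
t: 1.98
tool_pos: [0.4358, -0.0568, 0.4045]
orientation: [-1.334, -2.844, 0.0]
force: [0.3, 0.7, -0.3]
opening: 0.0004
gripper_force: 0.0
```

Run:
```python
from plant import *
from h import *
s=read_state();print(s["t"],s["tool_pos"],s["q"],s["opening"],s["force"])
print(cmd((.4917,.1656,.36),62,s))
```

```text
1.975 [ 0.43576948 -0.05675747  0.40445752] [-2.46306534e-01 -3.18340433e-01  1.90947285e+00  3.34076771e-05
  1.55072917e+00 -9.40249043e-01] 0.00044334585049171795 [ 0.2887057   0.73791461 -0.29710897]
(array([0.6758, 0.9261, 0.2223]), array([-0.000e+00, -1.000e-04, -1.236e-01]))
```

>>> arm_command([
  [0.13,0.18,0,0,0,-0.025],
  [0.27,0.37,0,0,0,-0.05],
  [0.4,0.55,0.05,0,0,-0.075],
  [0.54,0.74,0.1,0,0,-0.1],
  [0.676,0.926,0.15,0,0,-0.1236],
])

```text
t: 2.6
tool_pos: [0.4926, 0.1656, 0.3741]
orientation: [-0.762, -3.047, 0.0]
force: [0.4, -0.7, -0.2]
opening: 0.0006
gripper_force: 0.0
```

Run:
```python
from plant import *
from h import *
c=read_camera("wrist");np.savez("wrist.npz",**c)
s=read_state();print(s["t"],s["tool_pos"],s["opening"],s["force"])
print(cmd((.4917,.1656,.335),62,s))
cv2.imwrite("pics/wrist1.png",cv2.resize(c["image"][:,:,::-1],(800,600),interpolation=cv2.INTER_CUBIC))
o=np.array([.5022,.1853,0]);a=np.radians(62);y=np.array([np.cos(a),np.sin(a),0]);x=np.array([y[1],-y[0],0])
for n,p in dict(bar_end=(0,-.047,.111),arch_lo=(0,.002,.129),arch_hi=(0,.002,.15),finger=(0,-.022,.115)).items():
  print(n,proj(c,o+p[0]*x+p[1]*y+[0,0,p[2]])/.64)
print("tip",proj(c,s["tool_pos"]-[0,0,.186])/.64)
```

```text
2.65 [0.49256672 0.16944822 0.37234862] 0.0005143473298965267 [-3.2356017   1.973192   -0.43677624]
(array([-0.0057, -0.0193,  0.1867]), array([ 0.0004, -0.0009,  0.0012]))
bar_end [342.51611505 313.24372967]
arch_lo [449.42435279 325.37691505]
arch_hi [454.31497892 342.07205262]
finger [395.21250037 315.77709269]
tip [404.78687614 376.91207155]
```

View pics/wrist1.png

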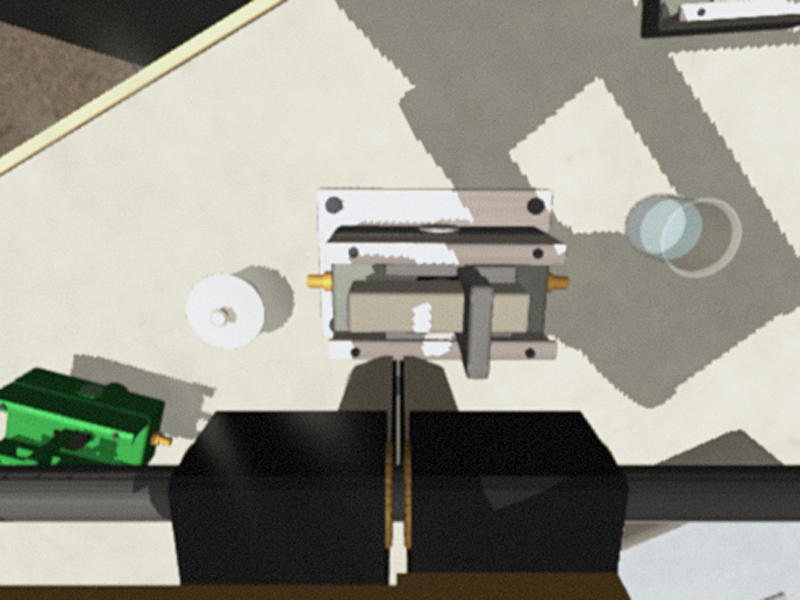

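The wrist view shows the bar from (350,310) to (529,310) and the arch's -y face at about x=465. The finger seam is at x=398, over bar y of about -24 mm, which is a good place to descend.

>>> arm_command([
  [-0.006,-0.02,0.05,0,0,0],
  [-0.006,-0.02,0.1,0,0,0],
  [-0.006,-0.02,0.15,0,0,0],
  [-0.006,-0.02,0.187,0,0,0],
  [-0.006,-0.02,0.187,0,0,0],
])

```text
t: 3.28
tool_pos: [0.4915, 0.1594, 0.3366]
orientation: [-0.767, -3.045, 0.001]
force: [0.4, -0.3, -0.3]
opening: 0.0002
gripper_force: 0.0
```

>>> arm_command([
  [0,0,0.02,0,0,0],
  [0,0,0.04,0,0,0],
  [0,0,0.06,0,0,0],
  [0,0,0.08,0,0,0],
  [0,0,0.1,0,0,0],
])

```text
t: 3.9
tool_pos: [0.4917, 0.16, 0.317]
orientation: [-0.766, -3.047, 0.0]
force: [0.6, -0.2, -0.4]
opening: 0.0001
gripper_force: 0.0
```

>>> arm_command([
  [0.013,0.028,0,0,0,0],
  [0.013,0.028,0.01,0,0,0],
  [0.013,0.028,0.02,0,0,0],
  [0.013,0.028,0.03,0,0,0],
  [0.013,0.028,0.035,0,0,0],
])

```text
t: 4.53
tool_pos: [0.492, 0.166, 0.3102]
orientation: [-0.766, -3.046, 0.0]
force: [0.6, -0.2, -0.6]
opening: 0.0004
gripper_force: 0.0
```

>>> arm_command([
  [0,0,0.008,0,0,0],
  [0,0,0.016,0,0,0],
  [0,0,0.024,0,0,0],
  [0,0,0.03,0,0,0],
  [0,0,0.03,0,0,0],
])

```text
t: 5.15
tool_pos: [0.492, 0.1661, 0.3042]
orientation: [-0.766, -3.046, 0.0]
force: [0.2, -0.3, 0.7]
opening: 0.0004
gripper_force: 0.0
```

>>> arm_command([
  [0,0,0.006,0,0,0],
  [0,0,0.012,0,0,0],
  [0,0,0.018,0,0,0],
  [0,0,0.02,0,0,0],
  [0,0,0.02,0,0,0],
])

```text
t: 5.78
tool_pos: [0.4921, 0.1661, 0.3003]
orientation: [-0.766, -3.047, 0.0]
force: [0.5, -0.8, 0.2]
opening: 0.0003
gripper_force: 0.0
```

>>> arm_command([
  [0,0,0.006,0,0,0],
  [0,0,0.012,0,0,0],
  [0,0,0.018,0,0,0],
  [0,0,0.02,0,0,0],
  [0,0,0.02,0,0,0],
])

```text
t: 6.4
tool_pos: [0.4922, 0.1661, 0.2972]
orientation: [0.766, 3.046, 0.0]
force: [-3.4, -1.5, 6.6]
opening: 0.0006
gripper_force: 3.5
```

>>> arm_command([
  [0,0,0.006,0,0,0],
  [0,0,0.012,0,0,0],
  [0,0,0.018,0,0,0],
  [0,0,0.02,0,0,0],
  [0,0,0.02,0,0,0],
])

```text
t: 7.02
tool_pos: [0.4922, 0.1661, 0.2934]
orientation: [0.766, 3.046, 0.0]
force: [-4.1, -1.2, 8.1]
opening: 0.0004
gripper_force: 4.3
```

>>> arm_command([
  [0,0,0.003,0,0,0],
  [0,0,0.006,0,0,0],
  [0,0,0.009,0,0,0],
  [0,0,0.01,0,0,0],
  [0,0,0.01,0,0,0],
])

```text
t: 7.65
tool_pos: [0.4922, 0.1661, 0.2915]
orientation: [0.766, 3.046, 0.0]
force: [-4.3, -0.6, 9.0]
opening: 0.0005
gripper_force: 4.6
```

>>> arm_command([
  [0,0,0.003,0,0,0],
  [0,0,0.006,0,0,0],
  [0,0,0.008,0,0,0],
  [0,0,0.008,0,0,0],
  [0,0,0.008,0,0,0],
])

```text
t: 8.28
tool_pos: [0.4922, 0.1661, 0.29]
orientation: [0.766, 3.046, 0.0]
force: [-4.5, -1.6, 9.8]
opening: 0.0005
gripper_force: 4.9
```

>>> arm_command([
  [0,0,0.003,0,0,0],
  [0,0,0.006,0,0,0],
  [0,0,0.008,0,0,0],
  [0,0,0.008,0,0,0],
  [0,0,0.008,0,0,0],
])

```text
t: 8.9
tool_pos: [0.4923, 0.1661, 0.2893]
orientation: [0.766, 3.046, 0.0]
force: [-8.8, -2.9, 17.3]
opening: 0.0004
gripper_force: 8.7
```

>>> arm_command([
  [0,0,0.003,0,0,0],
  [0,0,0.005,0,0,0],
  [0,0,0.005,0,0,0],
  [0,0,0.005,0,0,0],
  [0,0,0.005,0,0,0],
])

```text
t: 9.52
tool_pos: [0.4923, 0.1661, 0.2888]
orientation: [0.766, 3.046, 0.0]
force: [-11.3, -3.0, 22.1]
opening: 0.0005
gripper_force: 11.1
```

>>> arm_command([
  [0,0,0.003,0,0,0],
  [0,0,0.005,0,0,0],
  [0,0,0.005,0,0,0],
  [0,0,0.005,0,0,0],
  [0,0,0.005,0,0,0],
])

```text
t: 10.15
tool_pos: [0.4924, 0.1661, 0.2884]
orientation: [0.766, 3.046, 0.0]
force: [-12.8, -4.1, 26.4]
opening: 0.0006
gripper_force: 13.5
```

>>> arm_command([
  [0,0,-0.003,0,0,0],
  [0,0.01,-0.004,0,0,0],
  [0,0.02,-0.004,0,0,0],
  [0,0.03,-0.004,0,0,0],
  [0,0.035,-0.004,0,0,0],
])

```text
t: 10.78
tool_pos: [0.4964, 0.1716, 0.289]
orientation: [0.766, 3.043, -0.001]
force: [-5.7, -8.0, 20.6]
opening: 0.0005
gripper_force: 10.3
```

>>> arm_command([
  [0,0.01,0,0,0,0],
  [0,0.02,0,0,0,0],
  [0,0.03,0,0,0,0],
  [0,0.04,0,0,0,0],
  [0,0.04,0,0,0,0],
])

```text
t: 11.4
tool_pos: [0.5003, 0.1785, 0.289]
orientation: [0.766, 3.043, -0.001]
force: [-5.5, -9.5, 20.9]
opening: 0.0004
gripper_force: 11.0
```

>>> arm_command([
  [0,0.01,0,0,0,0],
  [0,0.02,0,0,0,0],
  [0,0.025,0,0,0,0],
  [0,0.03,0,0,0,0],
  [0,0.03,0,0,0,0],
])

```text
t: 12.02
tool_pos: [0.5031, 0.1836, 0.289]
orientation: [0.766, 3.043, -0.002]
force: [-6.1, -10.1, 21.0]
opening: 0.0005
gripper_force: 11.0
```

>>> arm_command([
  [0,0.01,0,0,0,0],
  [0,0.02,0,0,0,0],
  [0,0.025,0,0,0,0],
  [0,0.03,0,0,0,0],
  [0,0.03,0,0,0,0],
])

```text
t: 12.65
tool_pos: [0.5059, 0.189, 0.289]
orientation: [0.766, 3.043, -0.002]
force: [-6.3, -8.8, 20.5]
opening: 0.0002
gripper_force: 10.9
```

>>> arm_command([
  [0,0.005,0,0,0,0],
  [0,0.01,0,0,0,0],
  [0,0.015,0,0,0,0],
  [0,0.02,0,0,0,0],
  [0,0.02,0,0,0,0],
])

```text
t: 13.28
tool_pos: [0.5078, 0.1924, 0.289]
orientation: [0.766, 3.043, -0.002]
force: [-5.6, -9.8, 20.4]
opening: 0.001
gripper_force: 10.9
```

>>> arm_command([
  [0,0.005,0,0,0,0],
  [0,0.01,0,0,0,0],
  [0,0.01,0,0,0,0],
  [0,0.01,0,0,0,0],
  [0,0.01,0,0,0,0],
])

```text
t: 13.9
tool_pos: [0.5087, 0.1941, 0.289]
orientation: [0.766, 3.043, -0.002]
force: [-7.1, -10.0, 20.4]
opening: 0.0004
gripper_force: 10.9
```

>>> arm_command([
  [0,0.005,0,0,0,0],
  [0,0.008,0,0,0,0],
  [0,0.008,0,0,0,0],
  [0,0.008,0,0,0,0],
  [0,0.008,0,0,0,0],
])

```text
t: 14.52
tool_pos: [0.5095, 0.1955, 0.289]
orientation: [0.766, 3.043, -0.002]
force: [-6.0, -10.2, 19.9]
opening: 0.0006
gripper_force: 10.9
```

>>> arm_command([
  [0,0.005,0,0,0,0],
  [0,0.008,0,0,0,0],
  [0,0.008,0,0,0,0],
  [0,0.008,0,0,0,0],
  [0,0.008,0,0,0,0],
])

```text
t: 15.15
tool_pos: [0.51, 0.1962, 0.289]
orientation: [0.767, 3.044, -0.005]
force: [-10.4, -16.3, 23.8]
opening: 0.0005
gripper_force: 15.1
```

>>> arm_command([
  [0,0.005,0,0,0,0],
  [0,0.005,0,0,0,0],
  [0,0.005,0,0,0,0],
  [0,0.005,0,0,0,0],
  [0,0.005,0,0,0,0],
])

```text
t: 15.78
tool_pos: [0.5102, 0.1966, 0.289]
orientation: [0.767, 3.044, -0.008]
force: [-12.7, -20.5, 28.4]
opening: 0.0003
gripper_force: 17.6
```

Run:
```python
from plant import *
from h import *
for n in("wrist","scene"):
  c=read_camera(n);im=c["image"][:,:,::-1]
  im=im if n=="wrist" else im[150:270,180:340]
  cv2.imwrite(f"pics/{n}2.png",cv2.resize(im,(800,600),interpolation=cv2.INTER_CUBIC))
```

```text
(no output)
```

View pics/wrist2.png

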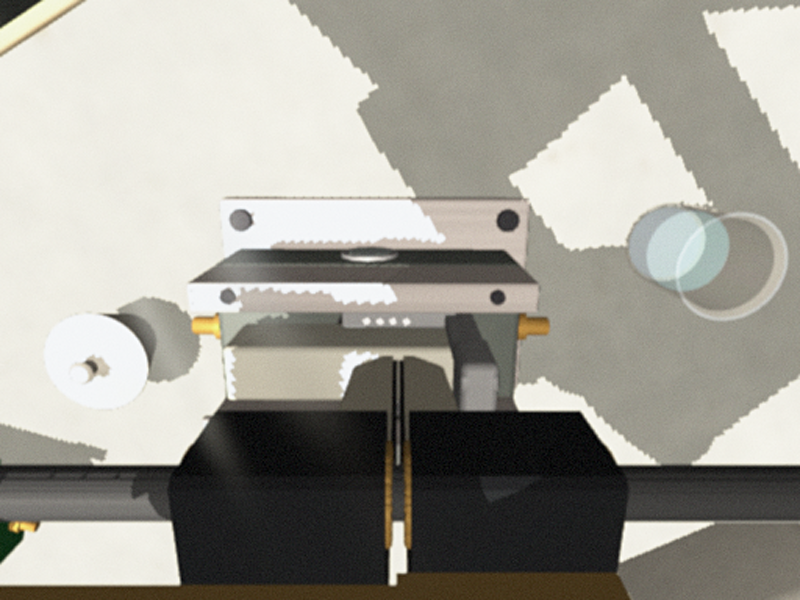

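The picture shows the arch at about x=478 near the bar's far end, and the force rise marks the end stop. I'll back off slightly and lift.

>>> arm_command([
  [0,-0.01,0,0,0,0],
  [0,-0.02,0,0,0,0],
  [0,-0.03,-0.01,0,0,0],
  [0,-0.03,-0.02,0,0,0],
  [0,-0.03,-0.03,0,0,0],
])

```text
t: 16.5
tool_pos: [0.5069, 0.1936, 0.2922]
orientation: [0.766, 3.046, 0.0]
force: [-0.0, -0.1, 0.7]
opening: 0.0005
gripper_force: 0.0
```

>>> arm_command([
  [0,0,-0.04,0,0,0],
  [0,0,-0.1,0,0,0],
  [0,0,-0.2,0,0,0],
  [0,0,-0.35,0,0,0],
  [0,0,-0.5,0,0,0],
])

```text
t: 17.12
tool_pos: [0.5068, 0.1936, 0.3942]
orientation: [0.766, 3.046, 0.001]
force: [0.5, 0.3, 0.5]
opening: 0.0006
gripper_force: 0.0
```

>>> arm_command([
  [0,-0.15,0,0,0,0],
  [0,-0.3,0,0,0,0],
  [0,-0.4,0,0,0,0],
  [0,-0.4,0,0,0,0],
  [0,-0.4,0,0,0,0],
])

```text
t: 17.75
tool_pos: [0.4693, 0.1234, 0.3929]
orientation: [0.766, 3.045, 0.001]
force: [0.4, 0.0, -0.3]
opening: 0.0003
gripper_force: 0.0
```

Run:
```python
from plant import *
from h import *
c=read_camera("scene");cv2.imwrite("pics/s3.png",cv2.resize(c["image"][150:270,180:340,::-1],(800,600),interpolation=cv2.INTER_CUBIC))
```

```text
(no output)
```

View pics/s3.png

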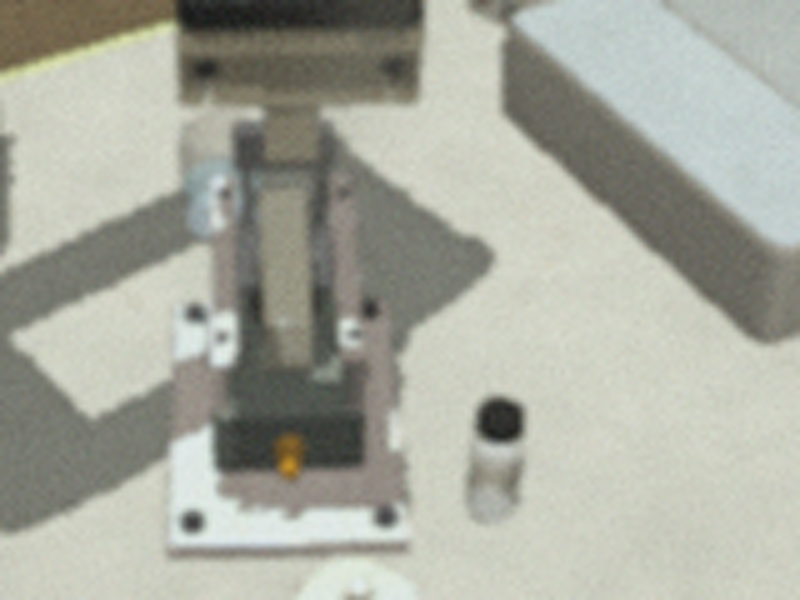

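The arch is at the far end, at (280,145), and the bar sits low. At TCP z=0.292 the finger was already free of the bar, which is below its rest contact height of 0.298, so the plunger is trapped.

```bash
python3 -c "
from plant import *
print(close_job())"
```

```text
the job is handed in; nothing more can be done
None
```

The clamp is closed and the job is handed in. I slid the keeper to its end stop and the plunger stayed down after release; the reported forces stayed under 40 N, the robot is clear and I saw no contact with the bystanders (no verdict was returned).

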